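# Clamp a circuit board in the soldering frame

## Robot

A 7-joint arm with a two-finger parallel gripper is mounted at the origin on a cart in front of the work surface, level with it; the furniture and walls round the work are solid. World frame = base frame: x ahead of the robot, y to its left, z up, the work surface at z = 0. Lengths are in m, angles in rad, forces in N, time in s.
With the tool pointing down it reaches from about 0.425 to 0.875 m from the base axis. Payload 4.7 kg.
Tool frame: the origin (TCP) lies at the very end of the fingers, on their centre line; the grasp point (between the pads) lies 19 mm behind it; z points along the fingers, y is the line along which they close (so a half turn about z gives the same grasp; the last joint's range is limited). The gripper opens to 87 mm and grips with 3 to 60 N. Pads are 19 mm wide; open, the fingers measure 117 mm over their backs; the gripper's body (75 mm by 190 mm) begins 51 mm behind the grasp point.
Start: joints at [1.347, 0.321, -0.07, 1.45, 0.023, 1.371, -0.057], TCP at [0.153, -0.632, 0.223] pointing down, gripper open.
Joint ranges: [-2.86, 2.86], [-0.3, 2.09], [-1.38, 1.24], [0.06, 2.45], [-1.56, 4.7], [0.09, 2.05], [-2.69, 2.69]. Speed limits (rad/s): [2.57, 2.57, 3.14, 3.14, 3.14, 3.14, 3.14].

## Interface

Orientations are given as a rotation vector (axis times angle).
In Python, from bench import ctrl gives the robot as it stands.
- The arm moves only by the shell command python3 -m jog 'ROWS' [FORCE]. ROWS is JSON, a list that holds one entry, the list of rows, each a list of 7 numbers: the shift along the tool's x, y, z in mm, then the turn, a rotation vector about the tool's x, y, z in degrees, then the finger opening in mm, from 0 to 87. A call has 1 to 10 rows; each row is the pose to reach, as a shift and turn from the pose commanded when the call began, along the tool's axes at that moment; what a row does not reach only later rows make up. A row lasts 1/10 s, in which the tool goes at most 50 mm and 8.59 degrees, less where a joint would pass 70% of its speed; a pose out of reach is approached as far as the arm can. A call with a gripper value outside its range is refused whole. The fingers move at their own pace and stop on an object; FORCE is the grip in N (left out, the last holds). Time passes only in rows, so rows that repeat a pose let the fingers close. It gives the time, the measured TCP pose, the force, the opening and the grip force at its end, in the units of the state.
- ctrl.get_state(): the state, without advancing time (a new reading comes with each control period).
- ctrl.get_image(name): name is "side" or "top"; returns a dict with "image" (384x512x3 uint8, red, green, blue), "depth" (384x512 float32, m along the optical axis (not along the pixel's ray), 0 where there is no reading), "fov_y" (degrees; the focal length in pixels is half the picture's height over the tangent of half this angle, whatever the lens; pixels are square), "cx", "cy" (the principal point, pixels), "rvec" (rotation vector, rad) and "tvec" (3), from world to camera coordinates, as OpenCV has them. Camera axes: x right, y down, z forward; pixel columns grow to the right and rows downward; lengths in m; the calibration is good to about 2 mm. A picture is of the moment at which its call begins.
- ctrl.close_job(): hands the job in; it is judged then, once.
The state is a dict: "time": time; "joint_positions": joint angles; "qd": joint speeds; "joint_torque": joint torques, N m; "position": TCP position; "tool_rot": TCP orientation; "ft_force": force on the tool from outside, world axes, zero at the start; "torque": the same for the moment, N m; "grip_width": opening from 0.0 (shut) to 1.0 (fully open); "grip_force": force on a finger pad.
Only numpy, scipy, OpenCV 4.12 (cv2) and the standard library are available. Lean on these libraries where they do the work, as an engineer would, in place of code of your own. Each camera call takes 0.05 s, during which the arm holds its last target. There are 200 camera calls.

## Task

Clamp the circuit board lying loose in the soldering frame: with your fingertips push the sliding jaw along the frame towards the board, on past the first notch, until its spring pin drops into the second notch with the board held between the jaw and the spring pad at the other end; then press the jaw's raised lock lever down flat so that the pin cannot lift. Do the pushing gently from behind the jaw and from above the lever: do not pinch or lift anything, keep your fingers off the board and off the jaw's board side, and leave the things round the frame where they are.

Things in the scene. Friction and masses are not known exactly. Their poses are not given: they have to be found in the camera images.
- frame: Soldering frame, aluminium plate 156 x 340 mm, immovable, a dark fence along each side. Origin: centre of its underside. y runs along it, roughly away from the robot, from the open end (jaw) to the end block with the spring pad, x across to the right, z up. Plate top 10 mm up, fences (x = 52 to 64 mm each side) 30, jaw top 42, end block (y 135 to 160) 44. Behind the jaw only a notched bar, 17 high, 18 wide.
- jaw (a joint): Sliding jaw, aluminium, 132 mm across, 43 mm deep. Value: travel along frame +y, 0 to 0.105 m, at start 0 to 0.035. Face towards the board at frame y = value - 94 mm. Notches at 0.060 (first), 0.080 (second, for this board), 0.100. Drag 2 N; leaving a notch takes 10 to 13 N, dropping in is felt as a force dip; the clamped board adds 2.5 N. Board and pad block it just past 0.0825.
- jaw_push (a point): Centre of the ribbed black push plate (60 mm wide, 20 mm high) on the back of the jaw, facing frame -y; 30 mm above the bench. Push here, along frame +y.
- jaw_face (a point): Centre of the black wear strip (68 mm wide, 20 mm high, 4 mm thick) on the jaw's board side, 28 mm above the bench. It shall meet the board's edge; fingers stay off it.
- pin (a joint): Steel index pin with a 12 mm round head on top of the jaw, pressed down by a 10 N spring. Value: 0 while it rides on the plain bar (head 6.5 mm proud of the jaw), 0.004 m when dropped into a notch (head 2.5 mm proud).
- lever (a joint): Lock lever hinged on the jaw's top, a dark bar 17 mm wide, 60 mm long. Value: angle pressed down (rad); starts raised at 0 to 0.12, flat at 0.5. It stays where left; about 2.5 N at the tip moves it. It comes flat only when the pin is in a notch (else the pin's head stops it at about 0.3) and then blocks the pin.
- lever_tip (a point): Point on top of the lever's black thumb end, 53 mm from the hinge. The lever points to frame +x, its middle line 20 mm behind the face of the jaw that meets the board; its hinge is 24 mm to frame -x of the jaw's middle, 50 mm above the bench. The point is 51 mm above the bench with the lever flat, up to 77 mm raised.
- pad (a joint): Spring pad on the end block. Value: how far it is pressed back, 0 to 0.0055 m; about 0.003 when the board is clamped (2.5 N).
- board_mid (a point): Centre of the green circuit board (140 x 100 mm, parts up to 15 mm high), loose on the frame's ledges, long side along frame y; bare board 20 to 22 mm above the bench. It starts 2 to 10 mm short of the pad.
- cutters: Side cutters, 126 x 50 x 13 mm, lying on the bench to the right of the frame. Bystander: leave it. Origin: centre of its underside.
- tin: Round tin, 41 mm across and 18 mm high, to the left of the open end of the frame. Bystander: leave it. Origin: centre of its underside.
- reel: Reel of solder, 56 mm across and 58 mm high, standing to the left of the jaw. Bystander: leave it. Origin: centre of its underside.
- flux: Flux pen, 115 mm long and 15 mm thick, lying on the bench to the right of the frame. Bystander: leave it. Origin: centre of its underside.
- tweezers: Tweezers, 123 x 14 x 9 mm, lying on the bench further to the right. Bystander: leave it. Origin: centre of its underside.
- driver: Screwdriver, 151 mm long and 14 mm thick, lying close along the frame's left side. Bystander: leave it. Origin: centre of its underside.

How it is judged:
By the outcome, as a careful person would: the job done as asked, in the order asked, and still so for the second after the job is handed in, with the robot touching nothing.
It also fails if it takes over 48 s, if anything falls off the work surface, if the arm or the gripper's body presses on something with over 40 N, if the wrist force passes 120 N, or if a joint passes its speed limit or range.

## Working session

There is one attempt and no reset: what is moved stays moved. The work goes in short steps, Python scripts to look and compute and a shell command to move; the robot and the scene stay as the last step left them, time stands still between calls to the robot, and variables do not carry over. Pictures are saved under pics/ and viewed, at most 10 in all, crops included, and the job is handed in when it is done.

```bash
mkdir -p pics; ls; cat > h.py <<'E'
import numpy as np, cv2
from bench import ctrl
def get(n):
    d=ctrl.get_image(n); R=cv2.Rodrigues(np.array(d["rvec"],float))[0]; t=np.array(d["tvec"],float).ravel()
    f=d["image"].shape[0]/2/np.tan(np.radians(d["fov_y"])/2); d.update(R=R,t=t,f=f); return d
def ray(d,u,v,z):
    r=d["R"].T@np.array([(u-d["cx"])/d["f"],(v-d["cy"])/d["f"],1]); c=-d["R"].T@d["t"]
    return c+r*(z-c[2])/r[2]
def pts(d):
    v,u=np.mgrid[:384,:512]; Z=d["depth"]
    P=np.stack([(u-d["cx"])/d["f"]*Z,(v-d["cy"])/d["f"]*Z,Z],-1); return (P-d["t"])@d["R"]
def proj(d,p):
    q=d["R"]@np.array(p)+d["t"]; return d["f"]*q[0]/q[2]+d["cx"],d["f"]*q[1]/q[2]+d["cy"]
def save(d,n,crop=None,s=1):
    im=d["image"][:,:,::-1]
    if crop: im=im[crop[1]:crop[3],crop[0]:crop[2]]
    cv2.imwrite("pics/"+n,cv2.resize(im,None,fx=s,fy=s,interpolation=cv2.INTER_CUBIC))
E
python3 - <<'E'
from h import *
for n in("top","side"):
    d=get(n); save(d,n+"0.png",s=1.5); print(n,d["f"],d["cx"],d["cy"],-d["R"].T@d["t"],d["R"].round(3).tolist(), (d["depth"]>0).mean())
print(ctrl.get_state())
E
```

```text
pics
top 464.04639615371406 256.7311902759191 192.16344856216944 [0.41495844 0.12143036 1.34398107] [[0.009, -1.0, 0.015], [-0.996, -0.011, -0.09], [0.09, -0.014, -0.996]] 0.9961598714192709
side 383.74467672099786 258.9023874782325 196.45123798191935 [0.32400183 0.88397037 0.50165346] [[-0.965, -0.26, -0.026], [-0.099, 0.454, -0.886], [0.242, -0.852, -0.464]] 0.9958445231119791
{'time': 0.1, 'joint_positions': array([ 1.34708402,  0.32177532, -0.07008674,  1.45153264,  0.02261195,
        1.37082508, -0.05690423]), 'qd': array([-1.27917380e-03, -2.16461074e-03,  7.53598567e-04, -2.90099555e-03,
        1.41577778e-03,  1.14527138e-03, -3.07545681e-05]), 'joint_torque': array([-2.36388851e-04, -4.92573166e+01, -4.05897880e-01, -3.13400567e+01,
       -6.41144835e-02,  3.93628108e-02,  1.08773379e-04]), 'position': array([ 0.15295771, -0.63123584,  0.22156397]), 'tool_rot': array([-3.11769125e+00, -3.72513185e-01,  4.88743141e-04]), 'ft_force': array([ 0.22975461, -0.41495142,  0.41262249]), 'torque': array([ 0.0495865 ,  0.02772137, -0.02222756]), 'grip_force': 0.0, 'grip_width': 1.0001549075565124}
```

View pics/top0.png

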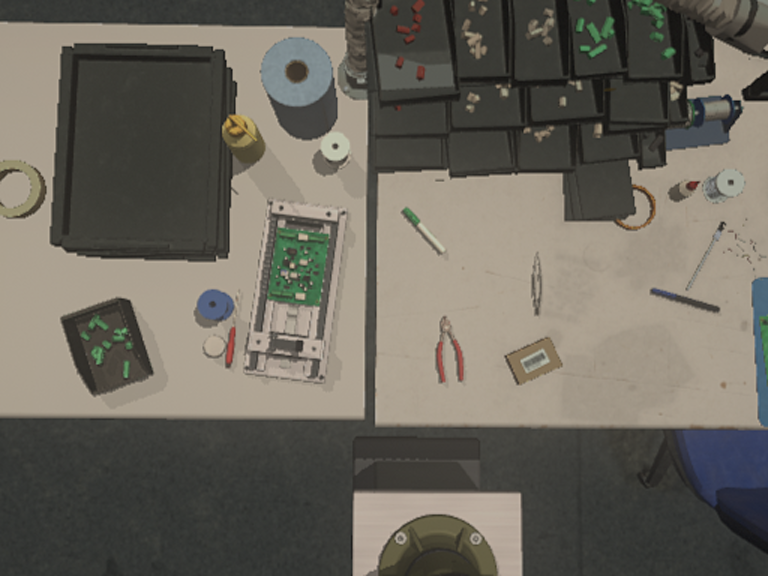

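View pics/side0.png

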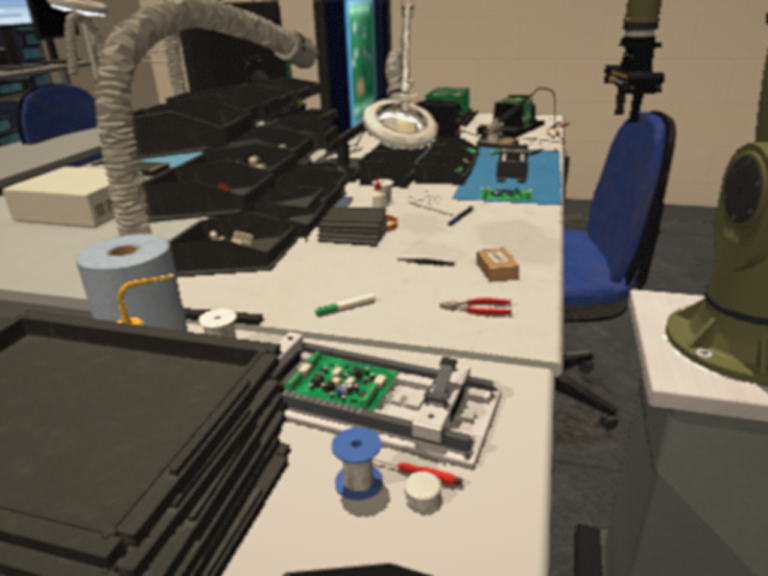

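The top view shows the frame at about (295,290) in the enlarged picture, with the jaw near (285,345), its lever dark at about (290,345), the end block at about (305,210), and the tin, reel and driver to the left. Next: a close crop and measurement.

```bash
python3 - <<'E'
from h import *
d=get("top"); save(d,"top1.png",(135,120,245,265),4)
P=pts(d); z=P[...,2]
w=P[150:260,155:240]
hsv=cv2.cvtColor(d["image"],cv2.COLOR_RGB2HSV)
roi=np.zeros(z.shape,bool); roi[125:262,155:240]=1
print("bench z",np.median(z[262:270,200:230]))
m=((z>0.006)&(z<0.1)&roi).astype(np.uint8)
c=max(cv2.findContours(m,0,2)[0],key=cv2.contourArea); print(cv2.minAreaRect(c),cv2.boundingRect(c))
q=P[m>0][:,:2].astype(np.float32)*1000; print("rect mm",cv2.minAreaRect(q))
g=roi&(hsv[...,0]>45)&(hsv[...,0]<85)&(hsv[...,1]>110)
q=P[g][:,:2].astype(np.float32)*1000; print("board",cv2.minAreaRect(q),np.median(z[g]))
h=(roi&(z>0.036)).astype(np.uint8)
n,l,s,cc=cv2.connectedComponentsWithStats(h)
for i in range(1,n):
    if s[i,4]>15: print(s[i],P[l==i].mean(0),cv2.minAreaRect(P[l==i][:,:2].astype(np.float32)*1000))
E
```

```text
bench z 0.00025820097089392704
((196.92283630371094, 193.6106719970703), (56.06141662597656, 117.93893432617188), 8.325650215148926) (162, 133, 70, 123)
rect mm ((534.1187744140625, 274.579833984375), (394.5481262207031, 242.6415252685547), 0.725304365158081)
board ((575.9859008789062, 267.80322265625), (93.31393432617188, 135.21141052246094), 82.71066284179688) 0.022176359626432905
[180 134  46  15 411] [0.67483504 0.25568266 0.05362511] ((582.518310546875, 184.52207946777344), (342.7200927734375, 103.78044128417969), 37.48003387451172)
[165 221  52  19 707] [0.42461572 0.28444759 0.05797872] ((419.2372131347656, 239.83168029785156), (236.2310028076172, 43.213687896728516), 83.44343566894531)
```

View pics/top1.png

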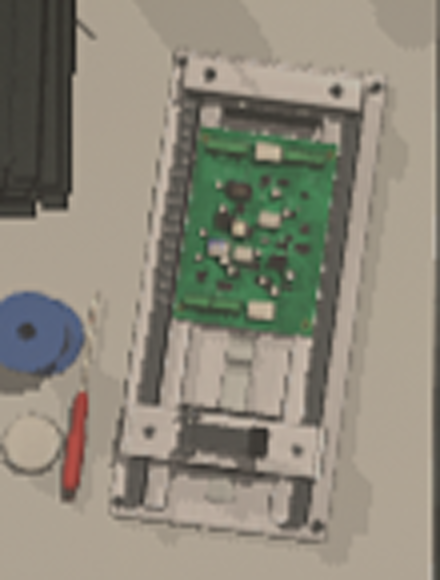

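The crop shows the plate corners at about (177,55), (383,80), (325,540) and (112,517) in 4x pixels. The jaw's board edge is near v≈410–430, the lever's black end at (258,441), and the push area behind the jaw at about (220,475).

```bash
python3 - <<'E'
from h import *
d=get("top")
def r(u,v,z): return ray(d,135+u/4,120+v/4,z)
C=[r(*p,.010) for p in((177,52),(385,78),(325,542),(110,516))]
for p in C: print(p.round(4))
for i in range(4): print(np.linalg.norm(C[i]-C[(i+1)%4]).round(4))
o=sum(C)/4; ey=(C[0]+C[1]-C[2]-C[3]); ey/=np.linalg.norm(ey); ex=np.array([ey[1],-ey[0],0])
print("o",o,"yaw of ey deg",np.degrees(np.arctan2(ey[1],ey[0])))
F=lambda p:((p-o)@ex*1000,(p-o)@ey*1000)
for n,u,v,z in(("jaw face L",135,403,.042),("face R",328,428,.042),("back L",122,452,.042),("back R",318,480,.042),("lever end",268,441,.07),("hinge",180,430,.05),("screwL",149,432,.042),("screwR",297,450,.042),("end blk scr",210,75,.044),("scr",336,91,.044),("board TL",203,128,.022),("board BR",308,334,.022),("board BL",177,316,.022),("board TR",336,145,.022)): print(n,np.round(F(r(u,v,z)),1))
P=pts(d)
for n,u,v in(("lever end",258,441),("lever mid",220,437),("jaw L",135,430),("jaw R",310,455),("board",250,280),("endblk",270,80)):
  p=P[120+v//4,135+u//4]; print(n,p.round(4),np.round(F(p),1))
E
```

```text
[0.7061 0.3293 0.01  ]
[0.6887 0.1777 0.01  ]
[0.3531 0.2157 0.01  ]
[0.3702 0.3688 0.01  ]
0.1526
0.3377
0.1541
0.3382
o [0.52953677 0.27285622 0.01      ] yaw of ey deg -6.576832805851977
jaw face L [-65.1 -87.8]
face R [ 70.8 -88.4]
back L [ -69.3 -122.7]
back R [  68.6 -125.1]
lever end [  33.3 -102.4]
hinge [ -30.2 -102.5]
screwL [ -52.6 -106.6]
screwR [  51.4 -106.2]
end blk scr [-44.7 148.7]
scr [ 45.3 148.6]
board TL [-48.  113.9]
board BR [ 46.5 -23.8]
board BL [-47.7 -22.7]
board TR [ 48.4 113.7]
lever end [0.4246 0.2593 0.0729] [  25.5 -102.7]
lever mid [0.4272 0.2856 0.0598] [  -0.9 -103.1]
jaw L [0.4324 0.3493 0.0417] [ -64.8 -105.3]
jaw R [0.4168 0.2261 0.0446] [  59.4 -106.6]
board [0.5391 0.2733 0.0181] [-1.6  9.5]
endblk [0.6798 0.2594 0.0416] [ -3.9 150.8]
```

```bash
cat > plan.py <<'E'
from h import *
from scipy.spatial.transform import Rotation as Ro
def rows(p0,rv0,targets):
    "targets: (xyz, heading deg of tool x, tool down)"
    R0=Ro.from_rotvec(rv0); out=[]
    for p,h in targets:
        Rt=Ro.from_euler('z',h,degrees=True)*Ro.from_rotvec([np.pi,0,0])
        out.append([int(round(v)) for v in R0.inv().apply(np.array(p)-p0)*1000]+[int(round(v)) for v in np.degrees((R0.inv()*Rt).as_rotvec())]+[0])
    return out
E
python3 - <<'E'
from plan import *
s=ctrl.get_state(); p=s["position"]
x0=Ro.from_rotvec(s["tool_rot"]).as_matrix(); h0=np.degrees(np.arctan2(x0[1,0],x0[0,0])); a0=np.degrees(np.arctan2(p[1],p[0])); r0=np.hypot(*p[:2]); print(h0,a0,r0,x0[:,2])
T=[]
N=28
for k in range(1,N+1):
    s_=k/N; a=np.radians(a0+(37.3-a0)*s_); r=r0+(.478-r0)*min(1,1.3*s_); z=.222+.06*min(1,k/3)
    T.append(((r*np.cos(a),r*np.sin(a),z),h0+(173.4-h0)*s_))
rv=s["tool_rot"]
for i in(0,10,20):
    for r in rows(p,rv,T[i:i+10]): print(r)
    print()
    p=np.array(T[min(i+9,N-1)][0]); rv=(Ro.from_euler('z',T[min(i+9,N-1)][1],degrees=True)*Ro.from_rotvec([np.pi,0,0])).as_rotvec()
P=pts(get("top")).reshape(-1,3); a=np.degrees(np.arctan2(P[:,1],P[:,0])); r=np.hypot(P[:,0],P[:,1])
for lo in range(-70,60,10):
    m=(a>lo)&(a<lo+10)&(r>.35)&(r<.75)
    if m.any(): print(lo,np.percentile(P[m,2],99).round(3),end="; ")
E
```

```text
13.62613491540369 -76.37806153069552 0.6496819805447233 [-3.15218150e-04  1.09832125e-03 -9.99999347e-01]
[45, -10, -20, 0, 0, -6, 0]
[90, -22, -40, 0, 0, -11, 0]
[132, -38, -60, 0, 0, -17, 0]
[173, -57, -60, 0, 0, -23, 0]
[212, -78, -60, 0, 0, -29, 0]
[248, -101, -60, 0, 0, -34, 0]
[283, -127, -60, 0, 0, -40, 0]
[315, -155, -60, 0, 0, -46, 0]
[344, -185, -60, 0, 0, -51, 0]
[371, -217, -60, 0, 0, -57, 0]

[41, 2, 0, 0, 0, -6, 0]
[81, 2, 0, 0, 0, -11, 0]
[121, -2, 0, 0, 0, -17, 0]
[159, -9, 0, 0, 0, -23, 0]
[197, -18, 0, 0, 0, -29, 0]
[233, -29, 0, 0, 0, -34, 0]
[268, -44, 0, 0, 0, -40, 0]
[301, -60, 0, 0, 0, -46, 0]
[333, -79, 0, 0, 0, -51, 0]
[362, -99, 0, 0, 0, -57, 0]

[34, 11, 0, 0, 0, -6, 0]
[66, 22, 0, 0, 0, -11, 0]
[97, 35, 0, 0, 0, -17, 0]
[129, 46, 0, 0, 0, -23, 0]
[162, 55, 0, 0, 0, -29, 0]
[195, 61, 0, 0, 0, -34, 0]
[229, 65, 0, 0, 0, -40, 0]
[263, 66, 0, 0, 0, -46, 0]

-70 0.006; -60 0.007; -50 0.012; -40 0.008; -30 0.057; -20 0.033; -10 0.178; 0 0.144; 10 1.344; 20 0.046; 30 0.163; 40 0.06; 50 0.057;
```

```bash
python3 -m jog '[[[45,-10,-20,0,0,-6,0],[90,-22,-40,0,0,-11,0],[132,-38,-60,0,0,-17,0],[173,-57,-60,0,0,-23,0],[212,-78,-60,0,0,-29,0],[248,-101,-60,0,0,-34,0],[283,-127,-60,0,0,-40,0],[315,-155,-60,0,0,-46,0],[344,-185,-60,0,0,-51,0],[371,-217,-60,0,0,-57,0]]]' 20
python3 -c "
from h import *;print(ctrl.get_state()['joint_positions'].round(2))"
```

```text
time: 1.25
position: [0.4634, -0.3318, 0.2824]
tool_rot: [2.56, 1.821, 0.0]
ft_force: [0.6, 0.8, -0.2]
grip_width: 0.173
grip_force: 0.0
[ 0.96  0.15 -0.43  1.55  0.06  1.45  0.19]
```

```bash
python3 -m jog '[[[41,2,0,0,0,-6,0],[81,2,0,0,0,-11,0],[121,-2,0,0,0,-17,0],[159,-9,0,0,0,-23,0],[197,-18,0,0,0,-29,0],[233,-29,0,0,0,-34,0],[268,-44,0,0,0,-40,0],[301,-60,0,0,0,-46,0],[333,-79,0,0,0,-51,0],[362,-99,0,0,0,-57,0]]]'
python3 -c "
from h import *;print(ctrl.get_state()['joint_positions'].round(2))"
```

```text
time: 2.25
position: [0.4888, 0.0428, 0.2825]
tool_rot: [1.38, 2.822, 0.0]
ft_force: [0.5, 0.2, -0.5]
grip_width: 0.005
grip_force: 0.0
[ 0.65 -0.02 -0.77  1.72 -0.02  1.44  0.54]
```

```bash
python3 -m jog '[[[34,11,0,0,0,-6,0],[66,22,0,0,0,-11,0],[97,35,0,0,0,-17,0],[129,46,0,0,0,-23,0],[162,55,0,0,0,-29,0],[195,61,0,0,0,-34,0],[229,65,0,0,0,-40,0],[263,66,0,0,0,-46,0],[263,66,0,0,0,-46,0],[263,66,0,0,0,-46,0]]]'
python3 - <<'E'
from plan import *
s=ctrl.get_state();print(s['joint_positions'].round(2))
R=Ro.from_rotvec(s["tool_rot"]).as_matrix();print(s["position"],np.degrees(np.arctan2(R[1,0],R[0,0])),R[:,2].round(4))
d=get("side"); save(d,"side1.png",(170,170,390,340),3.5)
E
```

```text
time: 3.25
position: [0.3805, 0.2899, 0.2826]
tool_rot: [0.172, 3.136, -0.001]
ft_force: [0.4, -0.3, -0.2]
grip_width: 0.003
grip_force: 0.0
[ 0.39 -0.07 -1.03  1.74 -0.06  1.44  0.83]
[0.38051922 0.28994593 0.28258749] 173.70686524570087 [ 8.e-04 -9.e-04 -1.e+00]
```

View pics/side1.png

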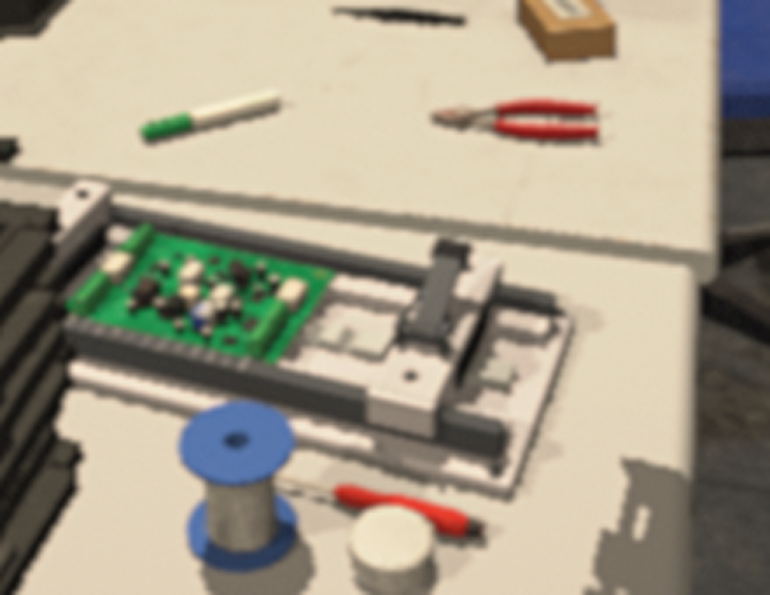

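The side view shows the board clear, the lever raised at about (445,270), and nothing behind the jaw. The TCP is on the frame's middle line, 13 mm clear behind the push plate, so I descend.

```bash
python3 -m jog '[[[0,0,45,0,0,0,0],[0,0,90,0,0,0,0],[0,0,135,0,0,0,0],[0,0,180,0,0,0,0],[0,0,210,0,0,0,0],[0,0,235,0,0,0,0],[0,0,250,0,0,0,0],[0,0,255,0,0,0,0],[0,0,255,0,0,0,0],[0,0,255,0,0,0,0]]]'
python3 - <<'E'
from h import *
s=ctrl.get_state();print(s['joint_positions'].round(2), s["position"])
d=get("side"); save(d,"side2.png",(250,150,390,330),3.3)
E
```

```text
time: 4.3
position: [0.3819, 0.2895, 0.0282]
tool_rot: [0.177, 3.136, 0.001]
ft_force: [-0.6, 0.5, 0.5]
grip_width: 0.007
grip_force: 0.0
[ 0.22  0.3  -1.01  2.05  0.31  0.95  0.5 ] [0.3818819  0.28945366 0.02820666]
```

View pics/side2.png

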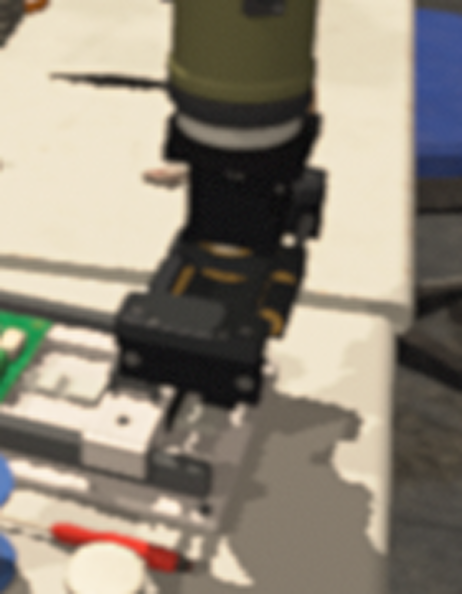

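```bash
python3 -m jog '[[[-2,0,0,0,0,0,0],[-4,0,0,0,0,0,0],[-6,0,0,0,0,0,0],[-8,0,0,0,0,0,0],[-10,0,0,0,0,0,0],[-11,0,0,0,0,0,0],[-12,0,0,0,0,0,0],[-13,0,0,0,0,0,0],[-14,0,0,0,0,0,0],[-15,0,0,0,0,0,0]]]'
python3 -m jog '[[[-1,0,0,0,0,0,0],[-2,0,0,0,0,0,0],[-3,0,0,0,0,0,0],[-4,0,0,0,0,0,0],[-5,0,0,0,0,0,0]]]'
```

```text
time: 5.35
position: [0.3953, 0.2879, 0.0274]
tool_rot: [-0.174, -3.136, 0.001]
ft_force: [-2.1, -0.8, 1.7]
grip_width: 0.005
grip_force: 1.3
time: 5.85
position: [0.4008, 0.2872, 0.0274]
tool_rot: [-0.175, -3.137, 0.0]
ft_force: [-1.5, -0.4, -0.3]
grip_width: 0.005
grip_force: 1.2
```

```bash
python3 -m jog '[[[-3,0,0,0,0,0,0],[-6,0,0,0,0,0,0],[-9,0,0,0,0,0,0],[-12,0,0,0,0,0,0],[-15,0,0,0,0,0,0],[-18,0,0,0,0,0,0],[-21,0,0,0,0,0,0],[-24,0,0,0,0,0,0],[-27,0,0,0,0,0,0],[-30,0,0,0,0,0,0]]]'
python3 - <<'E'
from h import *
d=get("top"); save(d,"top2.png",(135,120,245,265),4); print(ctrl.get_state()["position"],ctrl.get_state()["ft_force"])
E
```

```text
time: 6.85
position: [0.4308, 0.2836, 0.0274]
tool_rot: [-0.175, -3.137, 0.001]
ft_force: [-3.8, -0.9, 0.2]
grip_width: 0.006
grip_force: 1.7
[0.43171418 0.28363959 0.02750883] [-0.94765931 -0.21559881 -0.23508151]
```

View pics/top2.png

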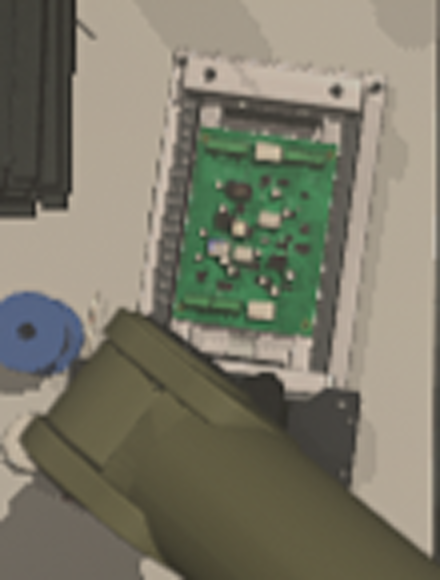

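The jaw's front edge is visible at about (325,374) to the right of the gripper, so it is following; the board is unmoved.

```bash
cat >> h.py <<'E'
O=np.array([.5295,.2729,0]); EY=np.array([.9934,-.1145,0]); EX=np.array([-.1145,-.9934,0])
def F(p): return (np.array(p)-O)@EX*1000,(np.array(p)-O)@EY*1000
E
python3 - <<'E'
from h import *
d=get("top")
for u,v in((325,374),(350,377)): print(np.round(F(ray(d,135+u/4,120+v/4,.042)),1))
print(np.round(F(ctrl.get_state()["position"]),1))
E
python3 -m jog '[[[-1,0,0,0,0,0,0],[-2,0,0,0,0,0,0],[-3,0,0,0,0,0,0]]]'
```

```text
[ 63.8 -51.2]
[ 81.4 -51.1]
[  0.3 -98.2]
time: 7.25
position: [0.4337, 0.2837, 0.0277]
tool_rot: [0.174, 3.137, -0.0]
ft_force: [-2.4, 0.5, 1.1]
grip_width: 0.002
grip_force: 1.2
```

```bash
for i in 1 2; do python3 -m jog '[[[-1,0,0,0,0,0,0],[-2,0,0,0,0,0,0],[-3,0,0,0,0,0,0]]]' | grep -E 'posit|ft'; done
for i in 1 2 3 4 5 6; do python3 -m jog '[[[-1,0,0,0,0,0,0],[-1,0,0,0,0,0,0]]]' | grep -E 'posit|ft'; done
```

```text
position: [0.4367, 0.2834, 0.0276]
ft_force: [-2.7, -1.0, 1.8]
position: [0.4405, 0.283, 0.0277]
ft_force: [0.5, -0.5, -0.6]
position: [0.4411, 0.2828, 0.0276]
ft_force: [0.6, 0.6, 0.6]
position: [0.4418, 0.2827, 0.0275]
ft_force: [0.7, 0.0, 0.2]
position: [0.4427, 0.2826, 0.0275]
ft_force: [-0.2, -0.0, 0.0]
position: [0.4437, 0.2824, 0.0275]
ft_force: [0.1, 0.2, -0.1]
position: [0.4442, 0.2824, 0.0274]
ft_force: [-0.7, 0.5, 0.5]
position: [0.4444, 0.2824, 0.0274]
ft_force: [-4.0, -0.0, 3.0]
```

```bash
for i in 1 2 3 4 5 6; do python3 -m jog '[[[-1,0,0,0,0,0,0],[-1,0,0,0,0,0,0]]]' | grep -E 'posit|ft'; done
```

```text
position: [0.4445, 0.2824, 0.0273]
ft_force: [-7.5, 0.6, 4.5]
position: [0.4446, 0.2824, 0.0272]
ft_force: [-9.6, -0.5, 6.9]
position: [0.4447, 0.2824, 0.0272]
ft_force: [-11.2, -0.9, 8.1]
position: [0.4452, 0.2824, 0.0271]
ft_force: [-11.8, 0.4, 8.8]
position: [0.4459, 0.2823, 0.0271]
ft_force: [-11.9, -1.2, 8.4]
position: [0.4468, 0.2822, 0.0271]
ft_force: [-13.3, -0.2, 8.7]
```

```bash
for i in 1 2 3 4 5 6; do python3 -m jog '[[[-1,0,0,0,0,0,0],[-1,0,0,0,0,0,0]]]' | grep -E 'posit|ft'; done
```

```text
position: [0.4498, 0.2819, 0.0271]
ft_force: [-5.5, 0.0, 2.7]
position: [0.4533, 0.2815, 0.0272]
ft_force: [-2.1, 0.8, -0.4]
position: [0.4547, 0.2812, 0.0273]
ft_force: [-2.5, 1.3, -1.9]
position: [0.4558, 0.281, 0.0275]
ft_force: [-2.7, 0.9, -1.7]
position: [0.4568, 0.2809, 0.0275]
ft_force: [-1.9, 0.4, -1.6]
position: [0.458, 0.2808, 0.0276]
ft_force: [-0.3, 0.7, 0.0]
```

```bash
for i in 1 2 3 4; do python3 -m jog '[[[-1,0,0,0,0,0,0],[-1,0,0,0,0,0,0]]]' | grep -E 'posit|ft'; done
```

```text
position: [0.4597, 0.2808, 0.0279]
ft_force: [0.2, -0.9, 0.6]
position: [0.4602, 0.2807, 0.0278]
ft_force: [0.3, 0.6, -0.2]
position: [0.4607, 0.2806, 0.0276]
ft_force: [0.1, 0.3, -0.5]
position: [0.4616, 0.2805, 0.0275]
ft_force: [0.0, -1.0, 0.7]
```

```bash
for i in 1 2 3; do python3 -m jog '[[[-1,0,0,0,0,0,0],[-1,0,0,0,0,0,0]]]' | grep -E 'posit|ft'; done
```

```text
position: [0.4626, 0.2803, 0.0275]
ft_force: [0.3, 0.5, 0.0]
position: [0.4636, 0.2802, 0.0275]
ft_force: [0.3, 0.6, 0.2]
position: [0.464, 0.2802, 0.0274]
ft_force: [-0.7, 0.2, 0.5]
```

Contact returned at 19.7 mm beyond the first notch, so the pin should be seated in the second. I back off, rise and look.

```bash
python3 -m jog '[[[5,0,0,0,0,0,0],[12,0,0,0,0,0,0],[20,0,0,0,0,0,0],[20,0,-30,0,0,0,0],[20,0,-70,0,0,0,0],[20,0,-110,0,0,0,0],[20,40,-130,0,0,0,0],[20,80,-150,0,0,0,0],[20,90,-150,0,0,0,0],[20,90,-150,0,0,0,0]]]' | grep -E 'posit|ft'
python3 - <<'E'
from h import *
d=get("side"); save(d,"side3.png",(180,190,340,310),4.5)
d=get("top"); save(d,"top3.png",(135,120,245,265),4)
E
```

```text
position: [0.453, 0.374, 0.1776]
ft_force: [-0.2, 0.1, 0.5]
```

View pics/side3.png

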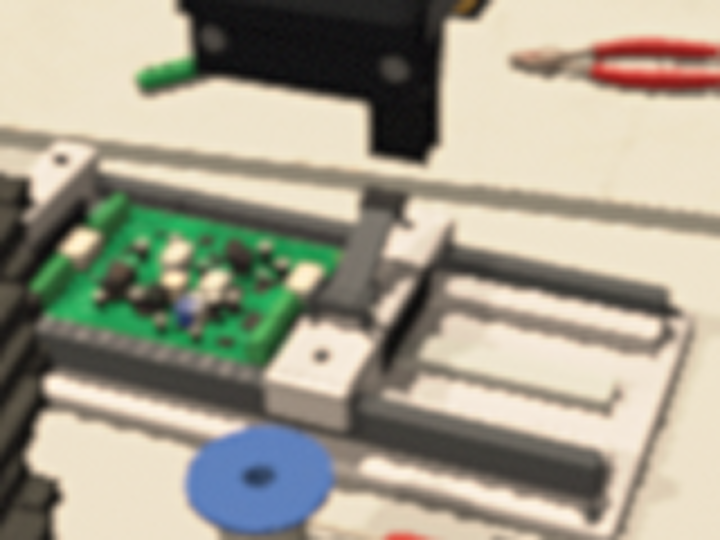

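View pics/top3.png

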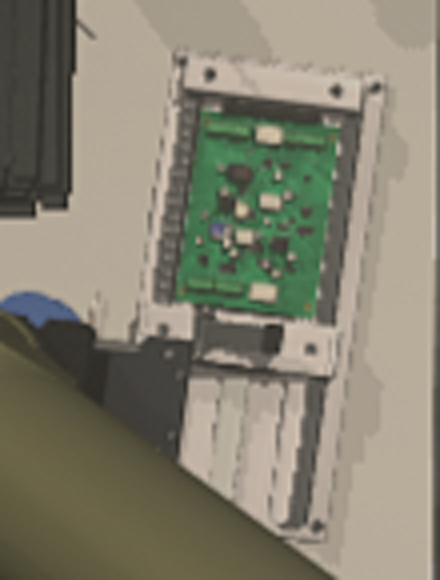

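The jaw is now up against the board, with screws at about (165,330) and (311,349) and the lever end at about (273,340). The board is up to the pad.

```bash
python3 - <<'E'
from plan import *
d=get("top")
for n,u,v,z in(("scrL",165,330,.042),("scrR",311,349,.042),("lever end",282,340,.07),("board far L",203,112,.022),("board far R",341,127,.022),("lev black c",272,340,.072)):
    p=ray(d,135+u/4,120+v/4,z);print(n,p.round(4),np.round(F(p),1))
s=ctrl.get_state(); t=O+EX*.028-EY*.034; R=Ro.from_rotvec(s["tool_rot"]); print(s["position"],t,R.inv().apply(np.array([t[0],t[1],.09])-s["position"])*1000)
E
```

```text
scrL [0.5011 0.3279 0.042 ] [-51.4 -34.5]
scrR [0.4888 0.2255 0.042 ] [ 51.8 -35. ]
lever end [0.4932 0.2432 0.07  ] [ 33.6 -32.7]
board far L [0.6598 0.3077 0.022 ] [-49.5 125.5]
board far R [0.6501 0.2083 0.022 ] [ 50.3 127.2]
lev black c [0.493  0.2499 0.072 ] [ 27.1 -33.7]
[0.45410837 0.37002081 0.17619688] [0.4925184 0.2489778 0.       ] [ -51.777533   -115.75403341   86.46810743]
```

```bash
python3 -m jog '[[[-15,-40,0,0,0,0,0],[-35,-80,0,0,0,0,0],[-52,-116,0,0,0,0,0],[-52,-116,30,0,0,0,0],[-52,-116,60,0,0,0,0],[-52,-116,70,0,0,0,0],[-52,-116,70,0,0,0,0],[-52,-116,70,0,0,0,0]]]' | grep -E 'posit|ft'
python3 - <<'E'
from h import *
s=ctrl.get_state();print(F(s["position"]),s["position"])
E
```

```text
position: [0.4935, 0.251, 0.1083]
ft_force: [0.1, 0.9, 0.0]
(np.float64(25.906622473191664), np.float64(-33.21077765031545)) [0.49354044 0.25096598 0.1082651 ]
```

```bash
python3 -m jog '[[[0,-2,8,0,0,0,0],[0,-2,16,0,0,0,0],[0,-2,24,0,0,0,0],[0,-2,28,0,0,0,0],[0,-2,30,0,0,0,0],[0,-2,32,0,0,0,0],[0,-2,34,0,0,0,0],[0,-2,36,0,0,0,0],[0,-2,38,0,0,0,0],[0,-2,40,0,0,0,0]]]' | grep -E 'posit|ft'
for i in 1 2 3; do python3 -m jog '[[[0,0,1,0,0,0,0],[0,0,2,0,0,0,0],[0,0,3,0,0,0,0],[0,0,4,0,0,0,0]]]' | grep -E 'posit|ft'; done
```

```text
position: [0.4935, 0.2489, 0.0676]
ft_force: [0.7, -1.2, 2.9]
position: [0.4932, 0.2483, 0.0634]
ft_force: [0.2, -3.5, 2.9]
position: [0.493, 0.2496, 0.0595]
ft_force: [-0.3, -1.6, 1.9]
position: [0.493, 0.2491, 0.0554]
ft_force: [0.6, -1.3, 2.1]
```

Past the pin-head stop height (about 0.061–0.062 at angle 0.3), so the pin is in its notch. Finishing the press.

```bash
for i in 1 2 3 4 5 6; do python3 -m jog '[[[0,0,0.5,0,0,0,0],[0,0,1,0,0,0,0],[0,0,1,0,0,0,0]]]' | grep -E 'posit|ft'; done
```

```text
position: [0.493, 0.2489, 0.0544]
ft_force: [-0.0, -0.1, 0.7]
position: [0.493, 0.2489, 0.0534]
ft_force: [-0.2, 1.1, 0.4]
position: [0.493, 0.2489, 0.0524]
ft_force: [-0.6, -0.0, 1.0]
position: [0.493, 0.2488, 0.0514]
ft_force: [-0.2, -1.0, 2.1]
position: [0.4931, 0.2488, 0.0509]
ft_force: [-1.6, -0.4, 5.4]
position: [0.4932, 0.2488, 0.0506]
ft_force: [-3.2, -1.6, 9.6]
```

```bash
python3 -m jog '[[[0,0,-5,0,0,0,0],[0,0,-15,0,0,0,0],[0,0,-40,0,0,0,0],[0,0,-80,0,0,0,0],[30,0,-120,0,0,0,0],[70,0,-150,0,0,0,0],[90,0,-170,0,0,0,0],[90,0,-170,0,0,0,0]]]' | grep -E 'time|posit|ft'
python3 - <<'E'
from h import *
d=get("side"); save(d,"side4.png",(180,190,340,310),4.5)
E
```

```text
time: 19.6
position: [0.4029, 0.2608, 0.2225]
ft_force: [0.4, -0.7, -0.4]
```

View pics/side4.png

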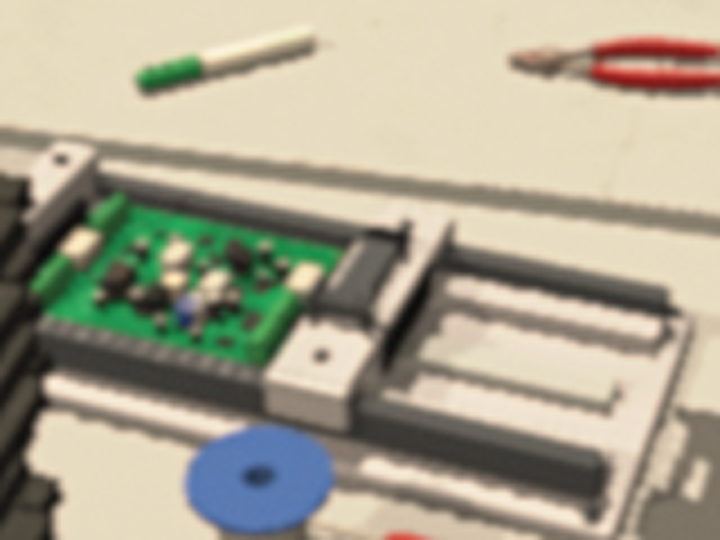

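The lever lies flat, around (370,270), the board is held between jaw and pad, and the things in view (reel, driver, flux pen, cutters) have not moved.

```bash
python3 -c "
from bench import ctrl;print(ctrl.close_job())"
```

```text
the job is handed in; nothing more can be done
None
```

The job is handed in after about 20 s: by force and camera readings the jaw's pin is in the second notch with the board clamped against the pad, the lock lever is pressed flat, and nothing round the frame was seen to move.

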